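# Close the dowelled embedding mould over its separator and hold it shut

## Task

Lay the loose separator sheet over both dowels of the lower mould half that is fixed to the bench, so that it lies flat on the sprung pad, and let go of it. Then pick the upper mould half up by its rib, lower it onto the same dowels and press down until the pad is fully in and upper half, sheet and lower half are tight together with no gap. Finish while still holding it pressed shut; leave the dish, the vial and the tweezers where they are.

Things in the scene. Friction and masses are not known exactly. Their poses are not given: they have to be found in the camera images.
- base_face (a point): Lower mould half: aluminium block 120 (x) x 48 (y) x 30 mm high on a 150 x 40 x 6 mm foot, fixed to the bench. Point: centre of its top face, 30 mm above the bench; z up, x along the line of the dowels. Two steel dowels, 10 mm diameter, at x = +42 and -42 mm, rise 26 mm above the face, the top 4.5 mm tapered to 5 mm diameter. Half a turn makes no difference.
- pad (a joint): Sprung pad, dark steel, 50 x 28 mm, in the middle of the lower half's top face. Value in m: 0 = up, its top 6 mm above the face; 0.006 = pressed level with the face. Spring: 4.5 N when up, 10 N when level; it carries sheet and upper half without sinking and rises again if let go. The robot must push about 7 N to bring the faces together; 10 to 20 N is good.
- sheet_mid (a point): Separator sheet, loose, stiff grey plastic, 110 (x) x 60 (y) x 5 mm thick, about 40 g. Point: its centre, half-way through. Two 12 mm through holes at x = +42 and -42 mm; half a turn makes no difference. At first it lies centred on a fixed black block 80 (x) x 36 (y) x 15 mm high; its long edges overhang the block by 12 mm, so fingers can reach past them.
- sheet: The same separator sheet; origin at the centre of its underside, axes as for sheet_mid.
- upper_grip (a point): Upper mould half, loose, aluminium, about 260 g, rib up on the bench: plate 110 (x) x 60 (y) x 12 mm with two 12 mm through holes at x = +42 and -42 mm, and in its middle a solid rib to hold it by, 56 (x) x 24 (y) mm, 28 mm high above the plate. Point: centre of the rib, 26 mm above the plate's underside, 14 mm above its top; z up. Half a turn makes no difference.
- upper: The same upper half; origin at the centre of the plate's underside, axes as for upper_grip. Closed, this origin is 5 mm (the sheet) above the lower half's face.
- dish: Shallow glass dish, 90 mm wide, 16 mm high, standing on the bench; origin under its centre. Leave alone.
- vial: Small amber vial, 28 mm wide, 50 mm high, standing; origin under its centre. Leave alone.
- tweezers: Steel tweezers, 110 mm long (x), 10 mm high, lying; origin under the centre. Leave alone.
Mind the look-alikes: they are no part of the job. There is more than one size of the sheet; the job needs the largest.

How it is judged:
By the outcome, as a careful person would: the job done as asked, in the order asked, and still so for the second after the job is handed in, while the arm keeps its last pose, push and grip.
It also fails if it takes over 72 s, if anything falls off the work surface, if the arm or the gripper's body presses on something with over 40 N, if the wrist force passes 120 N, or if a joint passes its speed limit or range.

## Robot

A 6-joint arm with a two-finger parallel gripper is mounted at the origin on the work surface. World frame = base frame: x ahead of the robot, y to its left, z up, the work surface at z = 0. Lengths are in m, angles in rad, forces in N, time in s.
With the tool pointing down it reaches from about 0.4 to 0.825 m from the base axis. Payload 7 kg.
Tool frame: the origin (TCP) lies at the very end of the fingers, on their centre line; the grasp point (between the pads) lies 19 mm behind it; z points along the fingers, y is the line along which they close (so a half turn about z gives the same grasp; the last joint's range is limited). The gripper opens to 88 mm and grips with 3 to 60 N. Pads are 19 mm wide; open, the fingers measure 130 mm over their backs; the gripper's body (78 mm by 193 mm) begins 47 mm behind the grasp point.
Start: joints at [-0.863, 0.359, 0.012, 0, -1.224, -0.288], TCP at [0.275, -0.616, 0.2] pointing down, gripper open.
Joint ranges: [-3.07, 3.07], [-1.43, 2.12], [-1.02, 1.25], [-3.03, 1.67], [-3.05, -0], [-3.03, 3.03]. Speed limits (rad/s): [2.39, 2.39, 3.01, 3.14, 3.14, 3.14].

## Interface

Orientations are given as [roll, pitch, yaw] about the fixed x, y, z axes, in that order (R = Rz(yaw) Ry(pitch) Rx(roll)).
In Python, from station import arm gives the robot as it stands. The module is installed in compiled form; this text tells all that it offers.
- The arm moves only by the shell command python3 -m crank 'ROWS' [FORCE]. ROWS is JSON, a list of rows, each an object of numbers: "dx", "dy", "dz": the shift along the world's x, y, z in m; "twist": the turn about the world's z in degrees; "grip": the opening, from -1 (shut) to 1 (fully open). A call has exactly 5 rows; each row is the pose to reach, as a shift and turn from the pose commanded when the call began; what a row does not reach only later rows make up. A row lasts 1/12 s, in which the tool goes at most 41.7 mm and 7.16 degrees, less where a joint would pass 70% of its speed; a pose out of reach is approached as far as the arm can. A call with a gripper value outside its range is refused whole. The fingers move at their own pace and stop on an object; FORCE is the grip in N (left out, the last holds). Time passes only in rows, so rows that repeat a pose let the fingers close, or fill a call up. It gives the time, the measured TCP pose, the force, the opening and the grip force at its end, in the units of the state.
- arm.get_state(): the state, without advancing time (a new reading comes with each control period).
- arm.grab_frame(name): name is "scene" or "top" or "wrist"; returns the picture (420x560x3 uint8, red, green, blue); there is no depth.
- arm.get_calibration(name): a dict with "fx", "fy", "cx", "cy" (pixels), "k1" (the pictures are not rectified: a ray, as slopes to the right and down, at radius r is drawn at 1 + k1 r^2 times it, then the intrinsics apply), "cam_to_world" (4x4, takes a point from camera to world coordinates); the wrist camera has in their place "tool_from_camera" (4x4, takes a point from camera to tool coordinates, whose origin is the TCP and whose axes are the flange's). Camera axes: x right, y down, z forward; pixel columns grow to the right and rows downward; lengths in m; the calibration is good to about 2 mm. A picture is of the moment at which its call begins: read the wrist's pose just before it. get_calibration takes no time and is no camera call.
- arm.job_done(): hands the job in; it is judged then, once.
The state is a dict: "t": time; "q": joint angles; "qd": joint speeds; "joint_efforts": joint torques, N m; "eef_pos": TCP position; "ee_rot": TCP orientation; "force": force on the tool from outside, world axes, zero at the start; "moment": the same for the moment, N m; "width": finger opening in m; "gripper_force": force on a finger pad.
Only numpy, scipy, OpenCV 4.12 (cv2) and the standard library are available. Lean on these libraries where they do the work, as an engineer would, in place of code of your own. Each camera call takes 0.05 s, during which the arm holds its last target. There are 200 camera calls.

## Working session

There is one attempt and no reset: what is moved stays moved. The work goes in short steps, Python scripts to look and compute and a shell command to move; the robot and the scene stay as the last step left them, time stands still between calls to the robot, and variables do not carry over. Pictures are saved under pics/ and viewed, at most 10 in all, crops included, and the job is handed in when it is done.

```bash
mkdir -p pics
cat > h.py <<'E'
import numpy as np, cv2, json
from station import arm
from scipy.spatial.transform import Rotation as R
def snap(n,f):
    s=arm.get_state(); im=arm.grab_frame(n); cv2.imwrite('pics/'+f,im[:,:,::-1]); return s,im
def cam(n,s=None):
    c=arm.get_calibration(n)
    if 'cam_to_world' in c: T=np.array(c['cam_to_world'])
    else:
        W=np.eye(4); W[:3,:3]=R.from_euler('xyz',s['ee_rot']).as_matrix(); W[:3,3]=s['eef_pos']
        T=W@np.array(c['tool_from_camera'])
    return c,T
def px2w(n,uv,z,s=None):
    c,T=cam(n,s); out=[]
    for u,v in uv:
        d=np.array([(u-c['cx'])/c['fx'],(v-c['cy'])/c['fy']]); p=d.copy()
        for _ in range(20): p=d/(1+c['k1']*(p@p))
        r=T[:3,:3]@np.array([p[0],p[1],1]); out.append(T[:3,3]+r*(z-T[2,3])/r[2])
    return np.array(out)
def w2px(n,P,s=None):
    c,T=cam(n,s); q=(np.asarray(P)-T[:3,3])@T[:3,:3]; p=q[:,:2]/q[:,2:]
    p=p*(1+c['k1']*(p**2).sum(1,keepdims=True)); return p*[c['fx'],c['fy']]+[c['cx'],c['cy']]
E
python3 - <<'E'
from h import *
a,i1=snap('top','top0.png'); b,i2=snap('scene','scene0.png')
cv2.imwrite('pics/top0b.png',cv2.resize(i1[:,:,::-1],(800,600),interpolation=cv2.INTER_CUBIC))
for n in('top','scene','wrist'): print(n,arm.get_calibration(n))
print(a)
E
```

```text
top {'fx': 407.98557558499283, 'fy': 407.98557558499283, 'cx': 285.71802442815573, 'cy': 210.09831046819295, 'k1': -0.059817071537462116, 'cam_to_world': array([[-0.02901072, -0.99595588,  0.0850309 ,  0.50132793],
       [-0.9991444 ,  0.03140151,  0.02691505,  0.0486405 ],
       [-0.0294763 , -0.08417732, -0.99601472,  0.89858613],
       [ 0.        ,  0.        ,  0.        ,  1.        ]])}
scene {'fx': 445.68765800315475, 'fy': 445.68765800315475, 'cx': 283.8659338923856, 'cy': 220.12771350564256, 'k1': 0.019651007663540884, 'cam_to_world': array([[-0.59579443,  0.43436792, -0.67553942,  1.19714994],
       [ 0.8029512 ,  0.34024447, -0.4893905 ,  0.50939586],
       [ 0.01727302, -0.83400133, -0.551492  ,  0.54571668],
       [ 0.        ,  0.        ,  0.        ,  1.        ]])}
wrist {'fx': 291.4471926564138, 'fy': 291.4471926564138, 'cx': 277.42469173335195, 'cy': 212.4394409535312, 'k1': -0.011834132308232851, 'tool_from_camera': array([[-3.62342054e-04, -9.52143387e-01, -3.05651499e-01,
         8.27583096e-02],
       [ 9.99999265e-01,  8.72875861e-06, -1.21266481e-03,
[... 163 characters left out ...]
00e+00,
         1.00000000e+00]])}
{'t': 0.0, 'q': array([-8.62929230e-01,  3.59404829e-01,  1.10935815e-02, -3.67506228e-04,
       -1.22407497e+00, -2.88108110e-01]), 'qd': array([-0.00076163, -0.00236946, -0.00168499,  0.00084871, -0.00016818,
        0.00083834]), 'joint_efforts': array([ 3.24252669e-04, -5.82723498e+01,  2.93041545e+01,  6.99675098e+00,
        6.74502837e-03, -2.27330665e-04]), 'eef_pos': array([ 0.27487167, -0.61594131,  0.19942309]), 'ee_rot': array([ 3.13997012e+00, -1.20556858e-04, -2.72195873e+00]), 'force': array([ 0.02491486, -0.4034707 ,  1.006654  ]), 'moment': array([-0.03885941,  0.04125226,  0.04956345]), 'gripper_force': 0.0, 'width': 0.08765328919515045}
```

View pics/top0b.png

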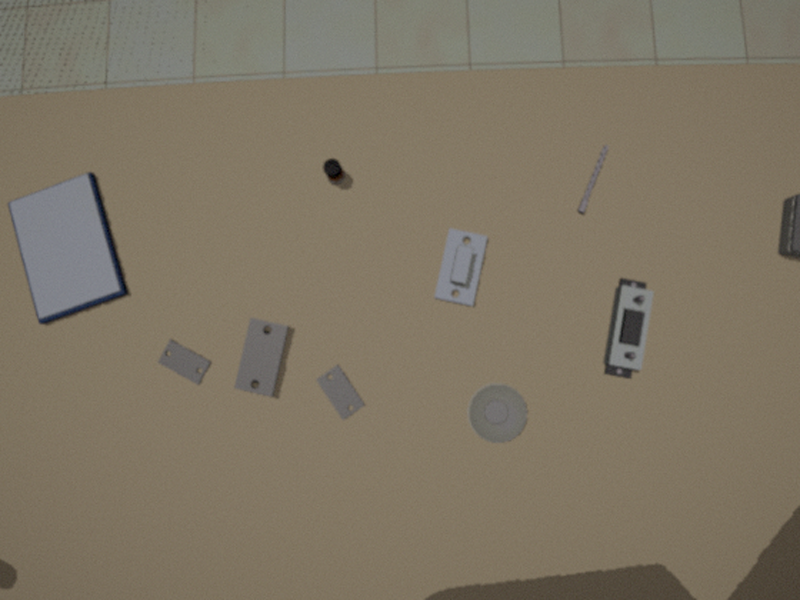

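View pics/scene0.png

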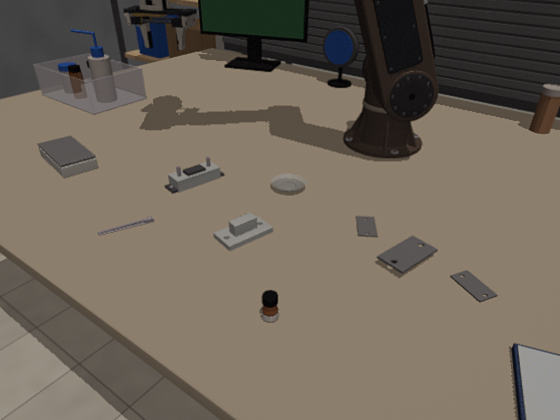

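The top view (800x600) shows the big sheet on its block at (264,358), with holes at (267,330) and (255,384). The upper half is at (461,267), with holes at (466,240) and (456,293). The lower half is at (631,328), with dowel tops at about (640,299) and (630,356). The small plates at (185,361) and (341,392) are decoys. The scene view agrees with this.

Run:
```python
from h import *
s=arm.get_state()
for nm,uv,z in(('sheet',[(267,330),(255,384)],.02),('upper',[(466,240),(456,293)],.012),('lower',[(640,299),(630,356)],.056),('dish',[(498,413)],.016),('vial',[(333,168)],.05)):
    p=px2w('top',np.array(uv)*.7,z); m=p.mean(0); d=p[0]-p[-1]
    print(nm,m.round(4),np.linalg.norm(d).round(4),np.degrees(np.arctan2(d[1],d[0])).round(1),'r',np.hypot(*m[:2]).round(3))
M=R.from_euler('xyz',s['ee_rot']).as_matrix(); print(M.round(3), np.degrees(s['ee_rot']))
```

```text
sheet [0.4968 0.2984 0.02  ] 0.0836 -13.4 r 0.58
upper [ 0.6263 -0.0099  0.012 ] 0.0834 -12.7 r 0.626
lower [ 0.5235 -0.2547  0.056 ] 0.0839 -13.4 r 0.582
dish [ 0.4032 -0.0569  0.016 ] 0.0 0.0 r 0.407
vial [0.7765 0.1787 0.05  ] 0.0 0.0 r 0.797
[[-0.913 -0.407 -0.001]
 [-0.407  0.913  0.001]
 [ 0.     0.002 -1.   ]] [ 1.79914041e+02 -8.86827572e-03 -1.55954807e+02]
```

```bash
python3 -m crank '[{"dx":0.0225,"dy":0.033,"twist":-7},{"dx":0.045,"dy":0.066,"twist":-14},{"dx":0.0675,"dy":0.099,"twist":-21},{"dx":0.09,"dy":0.132,"twist":-28},{"dx":0.1125,"dy":0.165,"twist":-35}]'
python3 -m crank '[{"dx":0.0225,"dy":0.033,"twist":-2.4},{"dx":0.045,"dy":0.066,"twist":-2.4},{"dx":0.0675,"dy":0.099,"twist":-2.4},{"dx":0.09,"dy":0.132,"twist":-2.4},{"dx":0.1125,"dy":0.165,"twist":-2.4}]'
python3 -m crank '[{"dx":0.012,"dy":0.016},{"dx":0.024,"dy":0.031},{"dx":0.024,"dy":0.031},{"dx":0.024,"dy":0.031},{"dx":0.024,"dy":0.031}]'
python3 - <<'E'
from h import *
s,im=snap('wrist','w1.png'); json.dump({k:np.asarray(v).tolist() for k,v in s.items()},open('w1.json','w'))
cv2.imwrite('pics/w1b.png',cv2.resize(im[:,:,::-1],(800,600),interpolation=cv2.INTER_CUBIC))
d=[.04209*1,0]; print(s['eef_pos'],np.degrees(s['ee_rot']))
E
```

```text
[ 0.274901   -0.61596847  0.19950833] [ 1.79914041e+02 -8.86827572e-03 -1.55954807e+02]invalid input at $[0]: expected keys dx, dy, dz, twist, grip
invalid input at $[0]: expected keys dx, dy, dz, twist, grip
invalid input at $[0]: expected keys dx, dy, dz, twist, grip
```

View pics/w1b.png

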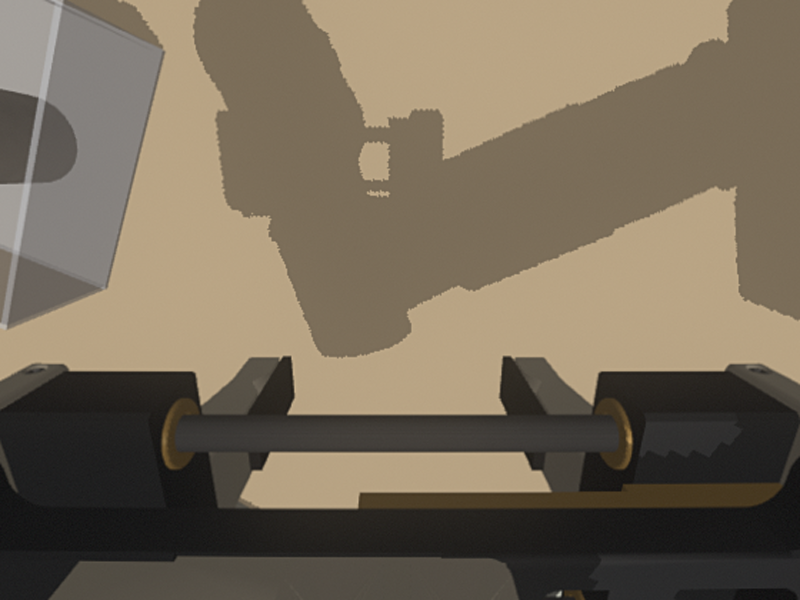

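The move was refused because every row needs all five keys. The picture shows the gripper's parts covering everything below row ~370 of 600, so I'll look at parts from an offset of about 8 cm.

```bash
python3 -m crank '[{"dx":0.027,"dy":0.0285,"dz":0,"twist":-7,"grip":1},{"dx":0.054,"dy":0.057,"dz":0,"twist":-14,"grip":1},{"dx":0.081,"dy":0.0855,"dz":0,"twist":-21,"grip":1},{"dx":0.108,"dy":0.114,"dz":0,"twist":-28,"grip":1},{"dx":0.135,"dy":0.1425,"dz":0,"twist":-35,"grip":1}]'
python3 -m crank '[{"dx":0.027,"dy":0.0285,"dz":0,"twist":-2.4,"grip":1},{"dx":0.054,"dy":0.057,"dz":0,"twist":-2.4,"grip":1},{"dx":0.081,"dy":0.0855,"dz":0,"twist":-2.4,"grip":1},{"dx":0.108,"dy":0.114,"dz":0,"twist":-2.4,"grip":1},{"dx":0.135,"dy":0.1425,"dz":0,"twist":-2.4,"grip":1}]'
python3 -m crank '[{"dx":0.027,"dy":0.0285,"dz":0,"twist":0,"grip":1},{"dx":0.055,"dy":0.057,"dz":0,"twist":0,"grip":1},{"dx":0.055,"dy":0.057,"dz":0,"twist":0,"grip":1},{"dx":0.055,"dy":0.057,"dz":0,"twist":0,"grip":1},{"dx":0.055,"dy":0.057,"dz":0,"twist":0,"grip":1}]'
python3 - <<'E'
from h import *
s,im=snap('wrist','w2.png'); json.dump({k:np.asarray(v).tolist() for k,v in s.items()},open('w2.json','w'))
cv2.imwrite('pics/w2b.png',cv2.resize(im[:,:,::-1],(800,600),interpolation=cv2.INTER_CUBIC))
print(s['eef_pos'],np.degrees(s['ee_rot']))
E
```

```text
t: 0.57
eef_pos: [0.4096, -0.4738, 0.2002]
ee_rot: [3.141, -0.0, 2.952]
force: [1.7, -0.8, 0.1]
width: 0.0879
gripper_force: 0.0
t: 0.98
eef_pos: [0.5448, -0.331, 0.2003]
ee_rot: [3.142, -0.0, 2.917]
force: [0.2, 0.1, 0.3]
width: 0.0877
gripper_force: 0.0
t: 1.4
eef_pos: [0.5987, -0.2754, 0.1998]
ee_rot: [-3.142, -0.001, 2.918]
force: [-0.4, -0.6, 0.2]
width: 0.0873
gripper_force: 0.0
[ 0.59870682 -0.27539444  0.19981638] [-1.79996856e+02 -6.12502630e-02  1.67162483e+02]
```

View pics/w2b.png

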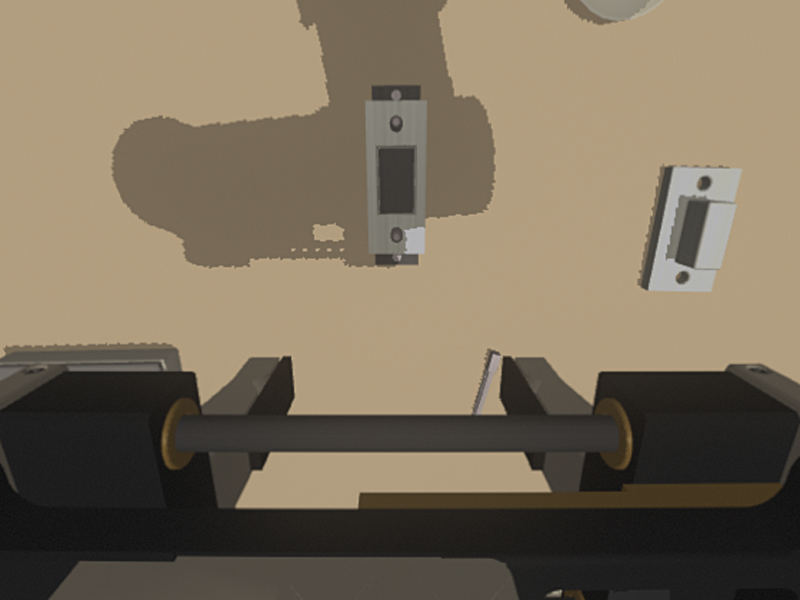

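Run:
```python
import cv2,numpy as np
im=cv2.imread('pics/w2.png')
a=im[55:190,245:310]; b=im[110:210,440:525]
a=cv2.resize(a,None,fx=4.4,fy=4.4,interpolation=cv2.INTER_CUBIC); b=cv2.resize(b,None,fx=5.8,fy=5.8,interpolation=cv2.INTER_CUBIC)
o=np.zeros((600,800,3),np.uint8); o[:594,:286]=a; o[:580,300:793]=b
cv2.imwrite('pics/c2.png',o); print(a.shape,b.shape)
```

```text
(594, 286, 3) (580, 493, 3)
```

View pics/c2.png

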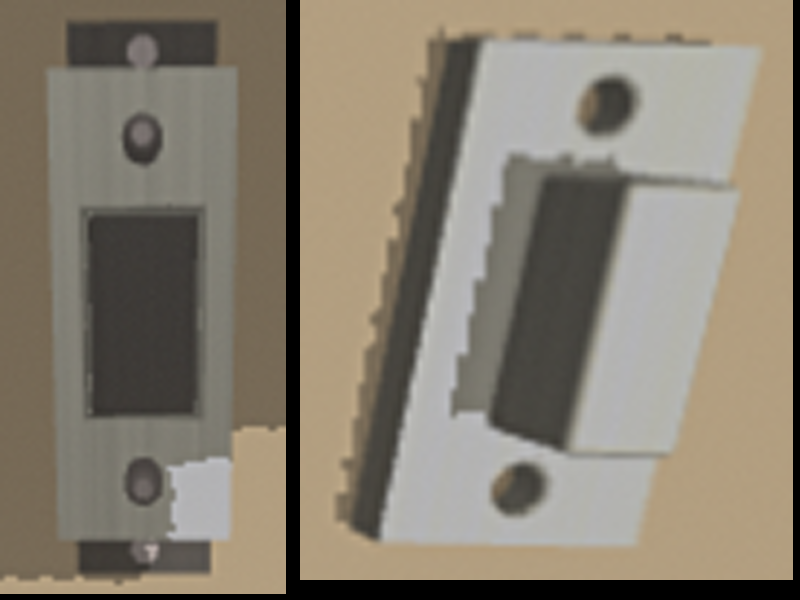

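Run:
```python
from h import *
s=json.load(open('w2.json'))
A=lambda P:[(245-.5+(x+.5)/4.4,55-.5+(y+.5)/4.4) for x,y in P]
B=lambda P:[(440-.5+(x-299.5)/5.8,110-.5+(y+.5)/5.8) for x,y in P]
def rep(n,p,i,j):
    d=p[i]-p[j]; d=d if d[0]>0 else -d
    print(n,p.mean(0).round(4),'len',np.linalg.norm(d).round(4),'yaw',np.degrees(np.arctan2(d[1],d[0])).round(2))
rep('dowels',px2w('wrist',A([(142,131),(143,487)]),.056,s),0,1)
c=px2w('wrist',A([(47,68),(237,68),(231,540),(58,540)]),.030,s); rep('block',c,0,3); rep('block',c,1,2); print(np.linalg.norm(c[0]-c[1]))
c=px2w('wrist',A([(88,213),(199,213),(198,414),(90,414)]),.036,s); rep('pad',c,0,3); rep('pad',c,1,2)
rep('uholes',px2w('wrist',B([(607,105),(519,488)]),.012,s),0,1)
c=px2w('wrist',B([(483,38),(762,47),(637,545),(380,541)]),.012,s); rep('uplate',c,0,3); rep('uplate',c,1,2)
```

```text
dowels [ 0.5254 -0.2592  0.056 ] len 0.084 yaw -12.72
block [ 0.5261 -0.2592  0.03  ] len 0.1201 yaw -12.69
block [ 0.5261 -0.2592  0.03  ] len 0.1201 yaw -12.42
0.047792806186397085
pad [ 0.5258 -0.259   0.036 ] len 0.0504 yaw -13.0
pad [ 0.5258 -0.259   0.036 ] len 0.0504 yaw -12.43
uholes [ 0.6272 -0.0102  0.012 ] len 0.084 yaw -13.91
uplate [ 0.6274 -0.0097  0.012 ] len 0.11 yaw -13.8
uplate [ 0.6274 -0.0097  0.012 ] len 0.1095 yaw -13.77
```

The enlarged crop shows dowel tips at (142,131) and (143,487), and upper holes at (607,105) and (519,488). Lengths check out (84.0 and 120.1 mm). The lower half is at (0.5257,-0.2591) with yaw -12.6°, and the upper at (0.6273,-0.010) with yaw about -13.8°. Next I look at the sheet.

```bash
python3 -m crank '[{"dx":0,"dy":0.04,"dz":0,"twist":0,"grip":1},{"dx":0,"dy":0.08,"dz":0,"twist":0,"grip":1},{"dx":0,"dy":0.12,"dz":0,"twist":0,"grip":1},{"dx":0,"dy":0.16,"dz":0,"twist":0,"grip":1},{"dx":0,"dy":0.2,"dz":0,"twist":0,"grip":1}]' >/dev/null
python3 -m crank '[{"dx":0,"dy":0.04,"dz":0,"twist":0,"grip":1},{"dx":0,"dy":0.08,"dz":0,"twist":0,"grip":1},{"dx":0,"dy":0.12,"dz":0,"twist":0,"grip":1},{"dx":0,"dy":0.16,"dz":0,"twist":0,"grip":1},{"dx":0,"dy":0.2,"dz":0,"twist":0,"grip":1}]' >/dev/null
python3 -m crank '[{"dx":-0.008,"dy":0.04,"dz":0,"twist":0,"grip":1},{"dx":-0.016,"dy":0.08,"dz":0,"twist":0,"grip":1},{"dx":-0.024,"dy":0.12,"dz":0,"twist":0,"grip":1},{"dx":-0.024,"dy":0.154,"dz":0,"twist":0,"grip":1},{"dx":-0.024,"dy":0.154,"dz":0,"twist":0,"grip":1}]'
python3 -m crank '[{"dx":0,"dy":0,"dz":0,"twist":0,"grip":1},{"dx":0,"dy":0,"dz":0,"twist":0,"grip":1},{"dx":0,"dy":0,"dz":0,"twist":0,"grip":1},{"dx":0,"dy":0,"dz":0,"twist":0,"grip":1},{"dx":0,"dy":0,"dz":0,"twist":0,"grip":1}]' >/dev/null
python3 - <<'E'
from h import *
s,im=snap('wrist','w3.png'); json.dump({k:np.asarray(v).tolist() for k,v in s.items()},open('w3.json','w'))
print(s['eef_pos'],np.degrees(s['ee_rot']))
g=w2px('wrist',[[.4968,.2984,.02]],s)[0]; print(g)
x0,y0=int(g[0])-67,int(g[1])-55; x0=max(x0,0);y0=max(y0,0); print(x0,y0)
cv2.imwrite('pics/c3.png',cv2.resize(im[y0:y0+100,x0:x0+133,::-1],None,fx=6,fy=6,interpolation=cv2.INTER_CUBIC))
E
```

```text
t: 2.7
eef_pos: [0.5747, 0.2822, 0.2002]
ee_rot: [3.141, 0.0, 2.919]
force: [0.6, -1.4, -0.1]
width: 0.0877
gripper_force: 0.0
[0.57517888 0.27696532 0.20068401] [1.79979557e+02 1.26068604e-02 1.67012090e+02]
[280.13535215 120.1810037 ]
213 65
```

View pics/c3.png

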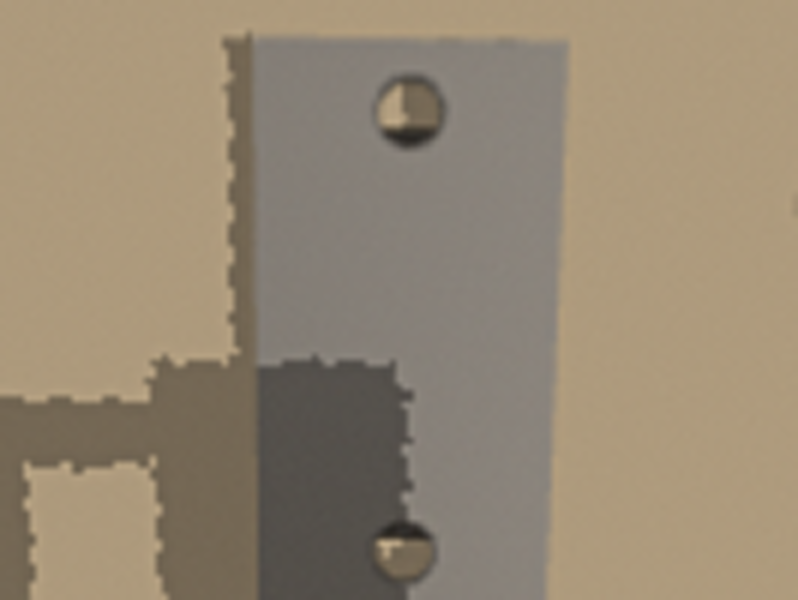

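The crop shows the sheet's holes at (410,111) and (404,553).

Run:
```python
from h import *
s=json.load(open('w3.json'))
f=lambda P:[(213-.5+(x+.5)/6,65-.5+(y+.5)/6) for x,y in P]
p=px2w('wrist',f([(410,111),(404,553)]),.02,s); d=p[1]-p[0]
m=p.mean(0);print(m,np.linalg.norm(d),np.degrees(np.arctan2(d[1],d[0])), m-s['eef_pos'])
```

```text
[0.49803857 0.2984414  0.02      ] 0.08425435778005008 -13.647082541363579 [-0.07714031  0.02147608 -0.18068401]
```

```bash
python3 -m crank '[{"dx":-0.02,"dy":0.006,"dz":-0.03,"twist":-0.6,"grip":1},{"dx":-0.04,"dy":0.012,"dz":-0.06,"twist":-0.6,"grip":1},{"dx":-0.06,"dy":0.018,"dz":-0.09,"twist":-0.6,"grip":1},{"dx":-0.077,"dy":0.0215,"dz":-0.12,"twist":-0.6,"grip":1},{"dx":-0.077,"dy":0.0215,"dz":-0.15,"twist":-0.6,"grip":1}]'
python3 -m crank '[{"dx":0,"dy":0,"dz":0,"twist":0,"grip":1},{"dx":0,"dy":0,"dz":0,"twist":0,"grip":1},{"dx":0,"dy":0,"dz":0,"twist":0,"grip":1},{"dx":0,"dy":0,"dz":0,"twist":0,"grip":1},{"dx":0,"dy":0,"dz":0,"twist":0,"grip":1}]'
```

```text
t: 3.58
eef_pos: [0.4956, 0.2995, 0.0499]
ee_rot: [3.141, -0.0, 2.906]
force: [0.3, -0.1, -0.7]
width: 0.0874
gripper_force: 0.0
t: 4.0
eef_pos: [0.4992, 0.3004, 0.0522]
ee_rot: [3.139, 0.002, 2.906]
force: [0.5, 0.8, 0.0]
width: 0.0877
gripper_force: 0.0
```

Run:
```python
from h import *
P=[]
for i in range(8): arm.grab_frame('top'); P.append(np.r_[arm.get_state()['eef_pos'],np.degrees(arm.get_state()['ee_rot'][2])])
P=np.array(P);print(P.round(4),P.mean(0))
```

```text
[[4.989000e-01 3.003000e-01 5.190000e-02 1.664792e+02]
 [4.987000e-01 3.001000e-01 5.160000e-02 1.664800e+02]
 [4.984000e-01 3.000000e-01 5.140000e-02 1.664832e+02]
 [4.983000e-01 2.999000e-01 5.110000e-02 1.664930e+02]
 [4.981000e-01 2.999000e-01 5.090000e-02 1.664984e+02]
 [4.980000e-01 2.998000e-01 5.070000e-02 1.665002e+02]
 [4.979000e-01 2.998000e-01 5.060000e-02 1.665057e+02]
 [4.979000e-01 2.997000e-01 5.050000e-02 1.665075e+02]] [4.98282497e-01 2.99925263e-01 5.11053257e-02 1.66493397e+02]
```

```bash
python3 -m crank '[{"dx":0,"dy":-0.001,"dz":-0.012,"twist":0,"grip":1},{"dx":0,"dy":-0.001,"dz":-0.024,"twist":0,"grip":1},{"dx":0,"dy":-0.001,"dz":-0.034,"twist":0,"grip":1},{"dx":0,"dy":-0.001,"dz":-0.041,"twist":0,"grip":1},{"dx":0,"dy":-0.001,"dz":-0.045,"twist":0,"grip":1}]'
python3 -m crank '[{"dx":0,"dy":0,"dz":0,"twist":0,"grip":1},{"dx":0,"dy":0,"dz":0,"twist":0,"grip":1},{"dx":0,"dy":0,"dz":0,"twist":0,"grip":1},{"dx":0,"dy":0,"dz":0,"twist":0,"grip":1},{"dx":0,"dy":0,"dz":0,"twist":0,"grip":1}]'
python3 -m crank '[{"dx":0,"dy":0,"dz":0,"twist":0,"grip":0.3},{"dx":0,"dy":0,"dz":0,"twist":0,"grip":0.2},{"dx":0,"dy":0,"dz":0,"twist":0,"grip":0.2},{"dx":0,"dy":0,"dz":0,"twist":0,"grip":0.2},{"dx":0,"dy":0,"dz":0,"twist":0,"grip":0.2}]' 15
python3 -m crank '[{"dx":0,"dy":0,"dz":0,"twist":0,"grip":0.2},{"dx":0,"dy":0,"dz":0,"twist":0,"grip":0.2},{"dx":0,"dy":0,"dz":0,"twist":0,"grip":0.2},{"dx":0,"dy":0,"dz":0,"twist":0,"grip":0.2},{"dx":0,"dy":0,"dz":0,"twist":0,"grip":0.2}]' 15
```

```text
t: 4.82
eef_pos: [0.4974, 0.2983, 0.0042]
ee_rot: [-3.14, -0.001, 2.906]
force: [0.1, 0.3, 0.0]
width: 0.0878
gripper_force: 0.0
t: 5.23
eef_pos: [0.4981, 0.299, 0.0059]
ee_rot: [3.141, 0.0, 2.906]
force: [0.4, -0.2, -0.1]
width: 0.0873
gripper_force: 0.0
t: 5.65
eef_pos: [0.4979, 0.2987, 0.0054]
ee_rot: [3.142, 0.0, 2.906]
force: [-0.5, 0.0, 0.3]
width: 0.0596
gripper_force: 0.0
t: 6.07
eef_pos: [0.4979, 0.2987, 0.0054]
ee_rot: [3.142, 0.0, 2.906]
force: [-0.0, 0.3, 0.4]
width: 0.0527
gripper_force: 0.0
```

Zero force at 52.7 mm is unexpected, so I look.

Run:
```python
from h import *
s,im=snap('wrist','w4.png'); s2,i2=snap('scene','s4.png')
g=w2px('scene',[[.498,.298,.02]])[0].astype(int); print(g)
a=cv2.resize(im[:,:,::-1],(400,300),interpolation=cv2.INTER_AREA)
y0=max(g[1]-75,0);x0=min(max(g[0]-50,0),460)
b=cv2.resize(i2[y0:y0+150,x0:x0+100,::-1],(400,600),interpolation=cv2.INTER_CUBIC)
o=np.zeros((600,800,3),np.uint8);o[:300,:400]=a;o[:,400:]=b;cv2.imwrite('pics/c4.png',o)
print(s['eef_pos'],s['width'],s['gripper_force'])
```

```text
[406 252]
[0.49786349 0.29873314 0.00536877] 0.05274724236633924 0.0
```

View pics/c4.png

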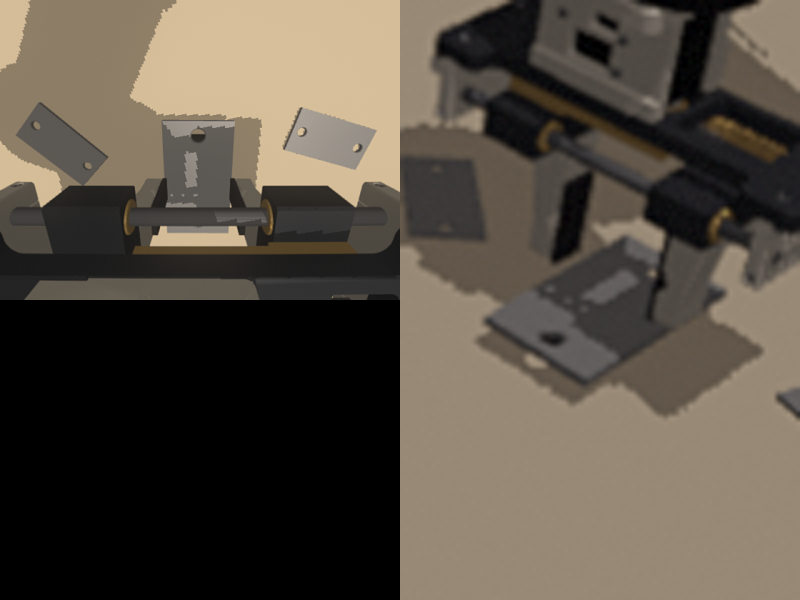

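Run:
```python
from h import *
s=arm.get_state(); M=R.from_euler('xyz',s['ee_rot']).as_matrix(); p=s['eef_pos']
def o(P): q=w2px('scene',P); print(((q-[356,177])*4+[400,0]).round(0).tolist())
for w in (.0527,.06,.088): print(w); o([p+M@[a,b*w/2,0] for b in(1,-1) for a in(.0095,-.0095)]); 
print('tip 15mm higher');o([p+M@[a,b*.0527/2,-.02] for b in(1,-1) for a in(.0095,-.0095)])
a=np.radians(-13.6);X=np.array([np.cos(a),np.sin(a),0]);Y=np.array([-X[1],X[0],0])
o([np.array([.498,.2984,.02])+X*i*.055+Y*j*.03 for i,j in((1,1),(1,-1),(-1,-1),(-1,1))])
for n in('wrist',): print(w2px('wrist',[p+M@[.0095,b*.0527/2,0] for b in(1,-1)],s)*400/560)
```

```text
0.0527
[[655.0, 345.0], [631.0, 361.0], [567.0, 293.0], [543.0, 308.0]]
0.06
[[661.0, 349.0], [637.0, 365.0], [561.0, 290.0], [537.0, 304.0]]
0.088
[[686.0, 364.0], [662.0, 380.0], [539.0, 277.0], [515.0, 291.0]]
tip 15mm higher
[[663.0, 312.0], [639.0, 328.0], [573.0, 261.0], [549.0, 275.0]]
[[582.0, 380.0], [480.0, 316.0], [621.0, 233.0], [722.0, 289.0]]
[[225.86555091 165.68834441]
 [170.48129371 165.70224791]]
```

The scene crop shows the fingertips about 15–20 mm higher than the reported TCP: right tip near (655,320), where (655,345) was expected. The fingers closed above the sheet, so the real fingertips are shorter than the TCP suggests. I'll open, feel downward gently and watch the force.

```bash
python3 -m crank '[{"dx":0,"dy":0,"dz":0,"twist":0,"grip":1},{"dx":0,"dy":0,"dz":0,"twist":0,"grip":1},{"dx":0,"dy":0,"dz":0,"twist":0,"grip":1},{"dx":0,"dy":0,"dz":0,"twist":0,"grip":1},{"dx":0,"dy":0,"dz":0,"twist":0,"grip":1}]' 
python3 -m crank '[{"dx":0,"dy":0,"dz":-0.001,"twist":0,"grip":1},{"dx":0,"dy":0,"dz":-0.002,"twist":0,"grip":1},{"dx":0,"dy":0,"dz":-0.003,"twist":0,"grip":1},{"dx":0,"dy":0,"dz":-0.004,"twist":0,"grip":1},{"dx":0,"dy":0,"dz":-0.005,"twist":0,"grip":1}]'
python3 -m crank '[{"dx":0,"dy":0,"dz":-0.001,"twist":0,"grip":1},{"dx":0,"dy":0,"dz":-0.002,"twist":0,"grip":1},{"dx":0,"dy":0,"dz":-0.002,"twist":0,"grip":1},{"dx":0,"dy":0,"dz":-0.002,"twist":0,"grip":1},{"dx":0,"dy":0,"dz":-0.002,"twist":0,"grip":1}]'
```

```text
t: 6.58
eef_pos: [0.4978, 0.2987, 0.0054]
ee_rot: [3.142, -0.0, 2.906]
force: [-0.2, 0.2, 0.3]
width: 0.0803
gripper_force: 0.0
t: 7.0
eef_pos: [0.4978, 0.2987, 0.0002]
ee_rot: [-3.142, -0.0, 2.906]
force: [-0.6, 1.2, 0.2]
width: 0.0875
gripper_force: 0.0
t: 7.42
eef_pos: [0.4979, 0.2987, -0.0016]
ee_rot: [-3.142, -0.0, 2.906]
force: [-0.3, -0.5, 0.7]
width: 0.0877
gripper_force: 0.0
```

No contact below z=0, so the tips really are shorter. I continue feeling down.

```bash
python3 -m crank '[{"dx":0,"dy":0,"dz":-0.001,"twist":0,"grip":1},{"dx":0,"dy":0,"dz":-0.002,"twist":0,"grip":1},{"dx":0,"dy":0,"dz":-0.003,"twist":0,"grip":1},{"dx":0,"dy":0,"dz":-0.004,"twist":0,"grip":1},{"dx":0,"dy":0,"dz":-0.005,"twist":0,"grip":1}]'
python3 -m crank '[{"dx":0,"dy":0,"dz":-0.001,"twist":0,"grip":1},{"dx":0,"dy":0,"dz":-0.002,"twist":0,"grip":1},{"dx":0,"dy":0,"dz":-0.003,"twist":0,"grip":1},{"dx":0,"dy":0,"dz":-0.004,"twist":0,"grip":1},{"dx":0,"dy":0,"dz":-0.004,"twist":0,"grip":1}]'
python3 - <<'E'
from h import *
s,im=snap('wrist','w5.png'); s2,i2=snap('scene','s5.png')
a=im[180:310,130:430,::-1]
o=np.zeros((600,800,3),np.uint8);o[:173,:400]=cv2.resize(a,(400,173));o[:,400:]=cv2.resize(i2[177:327,356:456,::-1],(400,600),interpolation=cv2.INTER_CUBIC)
cv2.imwrite('pics/c5.png',o); print(s['eef_pos'],s['force'])
E
```

```text
t: 7.83
eef_pos: [0.4978, 0.2987, -0.0068]
ee_rot: [-3.142, -0.0, 2.906]
force: [0.5, -0.4, -0.2]
width: 0.0874
gripper_force: 0.0
t: 8.25
eef_pos: [0.4977, 0.2986, -0.0109]
ee_rot: [-3.141, -0.0, 2.906]
force: [0.2, -0.1, -0.2]
width: 0.088
gripper_force: 0.0
[ 0.4977145   0.29860809 -0.01088899] [ 0.18615736 -0.05187664 -0.15130446]
```

View pics/c5.png

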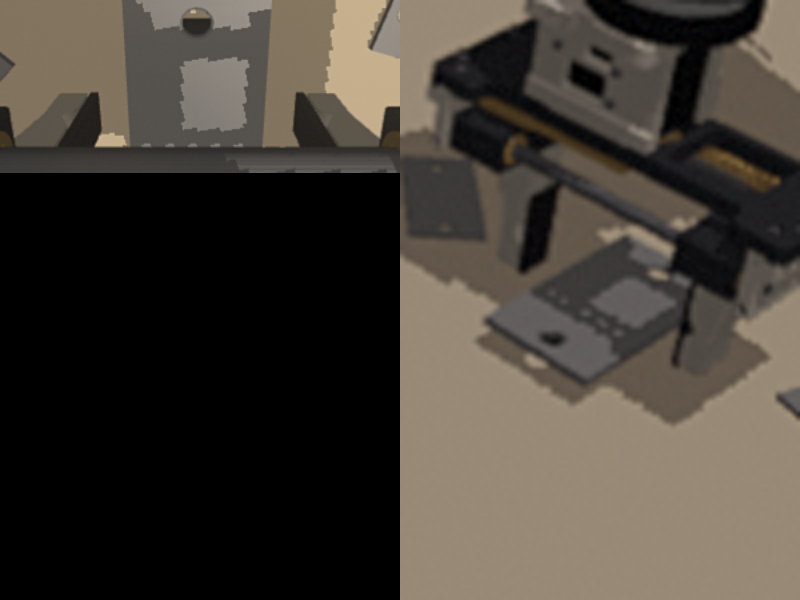

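The fingertips now appear at about (675,366), i.e. z≈13 mm, so the tips are about 24 mm above the reported TCP. I go further down, still feeling.

```bash
python3 -m crank '[{"dx":0,"dy":0,"dz":-0.001,"twist":0,"grip":1},{"dx":0,"dy":0,"dz":-0.002,"twist":0,"grip":1},{"dx":0,"dy":0,"dz":-0.003,"twist":0,"grip":1},{"dx":0,"dy":0,"dz":-0.004,"twist":0,"grip":1},{"dx":0,"dy":0,"dz":-0.004,"twist":0,"grip":1}]'
python3 -m crank '[{"dx":0,"dy":0,"dz":-0.001,"twist":0,"grip":1},{"dx":0,"dy":0,"dz":-0.002,"twist":0,"grip":1},{"dx":0,"dy":0,"dz":-0.003,"twist":0,"grip":1},{"dx":0,"dy":0,"dz":-0.003,"twist":0,"grip":1},{"dx":0,"dy":0,"dz":-0.003,"twist":0,"grip":1}]'
```

```text
t: 8.77
eef_pos: [0.4977, 0.2986, -0.0149]
ee_rot: [-3.141, -0.0, 2.906]
force: [-0.4, -0.7, -0.2]
width: 0.0872
gripper_force: 0.0
t: 9.18
eef_pos: [0.4978, 0.2987, -0.0177]
ee_rot: [-3.141, -0.0, 2.906]
force: [1.2, -0.1, -0.4]
width: 0.0877
gripper_force: 0.0
```

```bash
python3 -m crank '[{"dx":0,"dy":0,"dz":-0.001,"twist":0,"grip":1},{"dx":0,"dy":0,"dz":-0.001,"twist":0,"grip":0.5},{"dx":0,"dy":0,"dz":-0.001,"twist":0,"grip":0.3},{"dx":0,"dy":0,"dz":-0.001,"twist":0,"grip":0.2},{"dx":0,"dy":0,"dz":-0.001,"twist":0,"grip":0.2}]' 15
python3 -m crank '[{"dx":0,"dy":0,"dz":0,"twist":0,"grip":0.2},{"dx":0,"dy":0,"dz":0,"twist":0,"grip":0.2},{"dx":0,"dy":0,"dz":0,"twist":0,"grip":0.2},{"dx":0,"dy":0,"dz":0,"twist":0,"grip":0.2},{"dx":0,"dy":0,"dz":0,"twist":0,"grip":0.2}]' 15
```

```text
t: 9.6
eef_pos: [0.4979, 0.2988, -0.0186]
ee_rot: [3.142, 0.0, 2.906]
force: [0.5, 0.2, 0.5]
width: 0.0661
gripper_force: 0.0
t: 10.02
eef_pos: [0.4978, 0.2987, -0.0186]
ee_rot: [3.142, 0.0, 2.906]
force: [-0.3, -0.2, -1.1]
width: 0.0595
gripper_force: 15.0
```

```bash
python3 -m crank '[{"dx":0,"dy":0,"dz":0.01,"twist":0,"grip":0.2},{"dx":0,"dy":0,"dz":0.03,"twist":0,"grip":0.2},{"dx":0,"dy":0,"dz":0.06,"twist":0.9,"grip":0.2},{"dx":0,"dy":-0.01,"dz":0.09,"twist":0.9,"grip":0.2},{"dx":0,"dy":-0.03,"dz":0.12,"twist":0.9,"grip":0.2}]' 20
python3 -m crank '[{"dx":0.002,"dy":-0.035,"dz":0,"twist":0,"grip":0.2},{"dx":0.004,"dy":-0.073,"dz":0,"twist":0,"grip":0.2},{"dx":0.006,"dy":-0.112,"dz":0,"twist":0,"grip":0.2},{"dx":0.008,"dy":-0.151,"dz":0,"twist":0,"grip":0.2},{"dx":0.01,"dy":-0.19,"dz":0,"twist":0,"grip":0.2}]'
python3 -m crank '[{"dx":0.002,"dy":-0.039,"dz":0,"twist":0,"grip":0.2},{"dx":0.004,"dy":-0.078,"dz":0,"twist":0,"grip":0.2},{"dx":0.006,"dy":-0.117,"dz":0,"twist":0,"grip":0.2},{"dx":0.008,"dy":-0.156,"dz":0,"twist":0,"grip":0.2},{"dx":0.01,"dy":-0.195,"dz":0,"twist":0,"grip":0.2}]'
python3 -m crank '[{"dx":0.002,"dy":-0.039,"dz":0,"twist":0,"grip":0.2},{"dx":0.004,"dy":-0.075,"dz":0,"twist":0,"grip":0.2},{"dx":0.006,"dy":-0.105,"dz":0,"twist":0,"grip":0.2},{"dx":0.008,"dy":-0.13,"dz":0,"twist":0,"grip":0.2},{"dx":0.008,"dy":-0.143,"dz":0,"twist":0,"grip":0.2}]'
python3 -m crank '[{"dx":0,"dy":0,"dz":0,"twist":0,"grip":0.2},{"dx":0,"dy":0,"dz":0,"twist":0,"grip":0.2},{"dx":0,"dy":0,"dz":0,"twist":0,"grip":0.2},{"dx":0,"dy":0,"dz":0,"twist":0,"grip":0.2},{"dx":0,"dy":0,"dz":0,"twist":0,"grip":0.2}]' >/dev/null
python3 -m crank '[{"dx":0,"dy":0,"dz":0,"twist":0,"grip":0.2},{"dx":0,"dy":0,"dz":0,"twist":0,"grip":0.2},{"dx":0,"dy":0,"dz":0,"twist":0,"grip":0.2},{"dx":0,"dy":0,"dz":0,"twist":0,"grip":0.2},{"dx":0,"dy":0,"dz":0,"twist":0,"grip":0.2}]'
```

```text
t: 10.43
eef_pos: [0.498, 0.2697, 0.1032]
ee_rot: [3.141, 0.001, 2.924]
force: [0.7, -1.0, -0.2]
width: 0.0594
gripper_force: 20.0
t: 10.85
eef_pos: [0.5076, 0.0772, 0.1024]
ee_rot: [3.141, 0.001, 2.923]
force: [0.5, -0.5, -0.9]
width: 0.0591
gripper_force: 20.0
t: 11.27
eef_pos: [0.5176, -0.1182, 0.1024]
ee_rot: [3.141, 0.001, 2.922]
force: [1.8, 1.6, -0.8]
width: 0.0596
gripper_force: 20.0
t: 11.68
eef_pos: [0.5257, -0.2621, 0.1019]
ee_rot: [-3.141, 0.0, 2.92]
force: [1.2, -0.1, 0.2]
width: 0.0598
gripper_force: 20.0
t: 12.52
eef_pos: [0.5259, -0.2592, 0.1014]
ee_rot: [-3.142, 0.0, 2.922]
force: [0.2, 0.3, -0.8]
width: 0.0592
gripper_force: 20.0
```

```bash
python3 -m crank '[{"dx":0,"dy":0,"dz":-0.02,"twist":0,"grip":0.2},{"dx":0,"dy":0,"dz":-0.04,"twist":0,"grip":0.2},{"dx":0,"dy":0,"dz":-0.06,"twist":0,"grip":0.2},{"dx":0,"dy":0,"dz":-0.07,"twist":0,"grip":0.2},{"dx":0,"dy":0,"dz":-0.07,"twist":0,"grip":0.2}]'
python3 -m crank '[{"dx":0,"dy":0,"dz":0,"twist":0,"grip":0.2},{"dx":0,"dy":0,"dz":0,"twist":0,"grip":0.2},{"dx":0,"dy":0,"dz":0,"twist":0,"grip":0.2},{"dx":0,"dy":0,"dz":0,"twist":0,"grip":0.2},{"dx":0,"dy":0,"dz":0,"twist":0,"grip":0.2}]'
python3 -m crank '[{"dx":0,"dy":0,"dz":-0.002,"twist":0,"grip":0.2},{"dx":0,"dy":0,"dz":-0.004,"twist":0,"grip":0.2},{"dx":0,"dy":0,"dz":-0.006,"twist":0,"grip":0.2},{"dx":0,"dy":0,"dz":-0.008,"twist":0,"grip":0.2},{"dx":0,"dy":0,"dz":-0.01,"twist":0,"grip":0.2}]'
python3 -m crank '[{"dx":0,"dy":0,"dz":-0.001,"twist":0,"grip":0.2},{"dx":0,"dy":0,"dz":-0.002,"twist":0,"grip":0.2},{"dx":0,"dy":0,"dz":-0.003,"twist":0,"grip":0.2},{"dx":0,"dy":0,"dz":-0.004,"twist":0,"grip":0.2},{"dx":0,"dy":0,"dz":-0.005,"twist":0,"grip":0.2}]'
python3 - <<'E'
from h import *
s,im=snap('wrist','w6.png'); p=s['eef_pos'];M=R.from_euler('xyz',s['ee_rot']).as_matrix()
print(w2px('wrist',[p+M@[.042,0,-.0386],p+M@[.042,0,-(.056-p[2])]],s),p,s['force'],s['moment'])
E
```

```text
t: 12.93
eef_pos: [0.5241, -0.259, 0.029]
ee_rot: [-3.142, -0.004, 2.921]
force: [-0.3, -0.1, -0.6]
width: 0.0596
gripper_force: 20.0
t: 13.35
eef_pos: [0.5264, -0.2594, 0.0322]
ee_rot: [3.141, 0.001, 2.922]
force: [-0.7, -0.9, -0.9]
width: 0.0595
gripper_force: 20.0
t: 13.77
eef_pos: [0.5257, -0.2593, 0.021]
ee_rot: [-3.142, -0.0, 2.922]
force: [1.1, 0.2, -0.3]
width: 0.0599
gripper_force: 20.0
t: 14.18
eef_pos: [0.5259, -0.2593, 0.0163]
ee_rot: [3.142, 0.0, 2.922]
force: [-0.5, -0.6, -0.5]
width: 0.0596
gripper_force: 20.0
[[277.41801581 201.1775194 ]
 [277.4173995  201.76344979]] [ 0.52588248 -0.25929182  0.01627816] [-0.53722763 -0.59267869 -0.49242199] [-0.02776373 -0.07612911 -0.02754336]
```

The sheet underside is now about 6 mm below the dowel tips with no force, so both dowels are in the holes. I keep lowering to the pad.

```bash
python3 -m crank '[{"dx":0,"dy":0,"dz":-0.002,"twist":0,"grip":0.2},{"dx":0,"dy":0,"dz":-0.004,"twist":0,"grip":0.2},{"dx":0,"dy":0,"dz":-0.006,"twist":0,"grip":0.2},{"dx":0,"dy":0,"dz":-0.008,"twist":0,"grip":0.2},{"dx":0,"dy":0,"dz":-0.01,"twist":0,"grip":0.2}]'
python3 -m crank '[{"dx":0,"dy":0,"dz":-0.001,"twist":0,"grip":0.2},{"dx":0,"dy":0,"dz":-0.002,"twist":0,"grip":0.2},{"dx":0,"dy":0,"dz":-0.003,"twist":0,"grip":0.2},{"dx":0,"dy":0,"dz":-0.004,"twist":0,"grip":0.2},{"dx":0,"dy":0,"dz":-0.004,"twist":0,"grip":0.2}]'
```

```text
t: 14.65
eef_pos: [0.5258, -0.2593, 0.0061]
ee_rot: [-3.142, -0.0, 2.922]
force: [-0.0, 0.4, -0.6]
width: 0.06
gripper_force: 20.0
t: 15.07
eef_pos: [0.5259, -0.2593, 0.0024]
ee_rot: [-3.142, 0.0, 2.922]
force: [0.0, -0.9, -0.4]
width: 0.0594
gripper_force: 20.0
```

```bash
python3 -m crank '[{"dx":0,"dy":0,"dz":-0.0005,"twist":0,"grip":0.2},{"dx":0,"dy":0,"dz":-0.001,"twist":0,"grip":0.2},{"dx":0,"dy":0,"dz":-0.001,"twist":0,"grip":0.2},{"dx":0,"dy":0,"dz":-0.001,"twist":0,"grip":0.2},{"dx":0,"dy":0,"dz":-0.001,"twist":0,"grip":0.2}]'
python3 -m crank '[{"dx":0,"dy":0,"dz":0,"twist":0,"grip":0.5},{"dx":0,"dy":0,"dz":0,"twist":0,"grip":1},{"dx":0,"dy":0,"dz":0,"twist":0,"grip":1},{"dx":0,"dy":0,"dz":0,"twist":0,"grip":1},{"dx":0,"dy":0,"dz":0,"twist":0,"grip":1}]'
```

```text
t: 15.48
eef_pos: [0.5259, -0.2593, 0.0016]
ee_rot: [-3.142, 0.0, 2.922]
force: [-0.5, 1.1, 4.2]
width: 0.0597
gripper_force: 20.0
t: 15.9
eef_pos: [0.5258, -0.2592, 0.0011]
ee_rot: [3.142, -0.0, 2.922]
force: [-0.1, 0.8, -0.3]
width: 0.0849
gripper_force: 0.0
```

```bash
python3 -m crank '[{"dx":0,"dy":0,"dz":0.01,"twist":0,"grip":1},{"dx":0,"dy":0,"dz":0.04,"twist":0,"grip":1},{"dx":0,"dy":0,"dz":0.08,"twist":0,"grip":1},{"dx":0,"dy":0,"dz":0.12,"twist":0,"grip":1},{"dx":0,"dy":0,"dz":0.16,"twist":0,"grip":1}]' >/dev/null
python3 -m crank '[{"dx":0.01,"dy":0.01,"dz":0.03,"twist":0,"grip":1},{"dx":0.034,"dy":0.042,"dz":0.039,"twist":0,"grip":1},{"dx":0.058,"dy":0.074,"dz":0.039,"twist":0,"grip":1},{"dx":0.082,"dy":0.106,"dz":0.039,"twist":0,"grip":1},{"dx":0.106,"dy":0.138,"dz":0.039,"twist":0,"grip":1}]'
python3 -m crank '[{"dx":0.024,"dy":0.032,"dz":0,"twist":0,"grip":1},{"dx":0.048,"dy":0.064,"dz":0,"twist":0,"grip":1},{"dx":0.073,"dy":0.092,"dz":0,"twist":0,"grip":1},{"dx":0.073,"dy":0.092,"dz":0,"twist":0,"grip":1},{"dx":0.073,"dy":0.092,"dz":0,"twist":0,"grip":1}]'
python3 -m crank '[{"dx":0,"dy":0,"dz":0,"twist":0,"grip":1},{"dx":0,"dy":0,"dz":0,"twist":0,"grip":1},{"dx":0,"dy":0,"dz":0,"twist":0,"grip":1},{"dx":0,"dy":0,"dz":0,"twist":0,"grip":1},{"dx":0,"dy":0,"dz":0,"twist":0,"grip":1}]'
python3 - <<'E'
from h import *
s,im=snap('wrist','w7.png'); json.dump({k:np.asarray(v).tolist() for k,v in s.items()},open('w7.json','w'))
print(s['eef_pos'],np.degrees(s['ee_rot']))
g=w2px('wrist',[[.6273,-.01,.012],[.5257,-.2591,.038]],s); print(g)
o=np.zeros((600,800,3),np.uint8)
for k,(w,f) in enumerate(((90,4.4),(90,4.4))):
    x0,y0=max(int(g[k][0])-45,0),max(int(g[k][1])-65,0); print(x0,y0)
    c=cv2.resize(im[y0:y0+130,x0:x0+90,::-1],None,fx=4.4,fy=4.4,interpolation=cv2.INTER_CUBIC); o[:c.shape[0],400*k:400*k+c.shape[1]]=c
cv2.imwrite('pics/c7.png',o)
E
```

```text
t: 16.73
eef_pos: [0.6326, -0.1199, 0.2021]
ee_rot: [3.141, 0.002, 2.921]
force: [0.7, 0.2, -0.6]
width: 0.0877
gripper_force: 0.0
t: 17.15
eef_pos: [0.7055, -0.0273, 0.1999]
ee_rot: [-3.141, -0.001, 2.924]
force: [0.9, -0.1, 0.2]
width: 0.0882
gripper_force: 0.0
t: 17.57
eef_pos: [0.7046, -0.0301, 0.2009]
ee_rot: [3.141, 0.001, 2.921]
force: [0.3, -0.6, -0.9]
width: 0.0875
gripper_force: 0.0
[ 0.70455619 -0.03006797  0.20094481] [1.79985809e+02 3.08413478e-02 1.67356126e+02]
[[279.60240832 121.3093638 ]
 [ 39.20085535  80.06651402]]
234 56
0 15
```

View pics/c7.png

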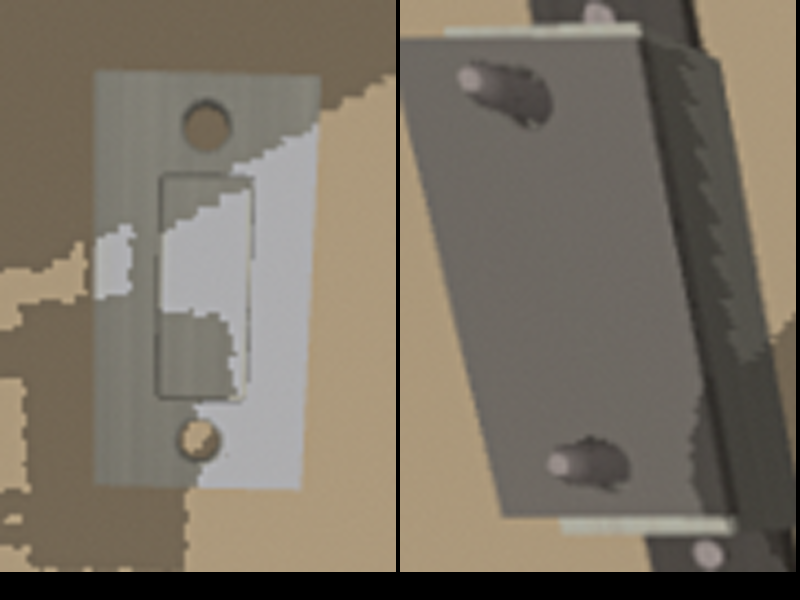

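The right crop shows the sheet flat on the pad with both dowels through it, at (485,85) and (570,463). The left crop shows upper holes at (207,126) and (199,440), and rib corners at (161,175), (253,177), (244,401) and (157,398).

Run:
```python
from h import *
s=json.load(open('w7.json'))
f=lambda P:[(234-.5+(x+.5)/4.4,56-.5+(y+.5)/4.4) for x,y in P]
for P,z in(([(207,126),(199,440)],.012),([(161,175),(253,177),(244,401),(157,398)],.04)):
    p=px2w('wrist',f(P),z,s); d=p[-1]-p[0]; m=p.mean(0)
    print(m,np.linalg.norm(d),np.degrees(np.arctan2(d[1],d[0])), m-s['eef_pos'])
```

```text
[ 0.62716471 -0.00982423  0.012     ] 0.08347569581514648 -14.055705539037884 [-0.07739149  0.02024374 -0.18894481]
[ 0.62745052 -0.00988603  0.04      ] 0.05488835065356955 -14.190672223147137 [-0.07710568  0.02018194 -0.16094481]
```

```bash
python3 -m crank '[{"dx":-0.02,"dy":0.005,"dz":-0.03,"twist":-1.3,"grip":1},{"dx":-0.04,"dy":0.01,"dz":-0.06,"twist":-1.3,"grip":1},{"dx":-0.06,"dy":0.015,"dz":-0.09,"twist":-1.3,"grip":1},{"dx":-0.0774,"dy":0.0202,"dz":-0.12,"twist":-1.3,"grip":1},{"dx":-0.0774,"dy":0.0202,"dz":-0.15,"twist":-1.3,"grip":1}]' >/dev/null
python3 -m crank '[{"dx":0,"dy":0,"dz":0,"twist":0,"grip":1},{"dx":0,"dy":0,"dz":0,"twist":0,"grip":1},{"dx":0,"dy":0,"dz":0,"twist":0,"grip":1},{"dx":0,"dy":0,"dz":0,"twist":0,"grip":1},{"dx":0,"dy":0,"dz":0,"twist":0,"grip":1}]' >/dev/null
python3 -m crank '[{"dx":0,"dy":0,"dz":-0.008,"twist":0,"grip":1},{"dx":0,"dy":0,"dz":-0.016,"twist":0,"grip":1},{"dx":0,"dy":0,"dz":-0.024,"twist":0,"grip":1},{"dx":0,"dy":0,"dz":-0.032,"twist":0,"grip":1},{"dx":0,"dy":0,"dz":-0.04,"twist":0,"grip":1}]'
python3 -m crank '[{"dx":0,"dy":0,"dz":-0.004,"twist":0,"grip":1},{"dx":0,"dy":0,"dz":-0.007,"twist":0,"grip":1},{"dx":0,"dy":0,"dz":-0.009,"twist":0,"grip":1},{"dx":0,"dy":0,"dz":-0.01,"twist":0,"grip":1},{"dx":0,"dy":0,"dz":-0.01,"twist":0,"grip":1}]'
python3 -m crank '[{"dx":0,"dy":0,"dz":0,"twist":0,"grip":1},{"dx":0,"dy":0,"dz":0,"twist":0,"grip":1},{"dx":0,"dy":0,"dz":0,"twist":0,"grip":1},{"dx":0,"dy":0,"dz":0,"twist":0,"grip":1},{"dx":0,"dy":0,"dz":0,"twist":0,"grip":1}]'
```

```text
t: 18.87
eef_pos: [0.6271, -0.0092, 0.0091]
ee_rot: [-3.141, -0.001, 2.899]
force: [0.1, -0.1, 0.6]
width: 0.0876
gripper_force: 0.0
t: 19.28
eef_pos: [0.6275, -0.0091, 0.0003]
ee_rot: [-3.142, 0.0, 2.899]
force: [0.0, 0.5, -0.5]
width: 0.0878
gripper_force: 0.0
t: 19.7
eef_pos: [0.6275, -0.0091, 0.0006]
ee_rot: [3.141, 0.0, 2.899]
force: [-0.1, -0.5, -0.4]
width: 0.0877
gripper_force: 0.0
```

```bash
python3 -m crank '[{"dx":0,"dy":-0.0006,"dz":-0.002,"twist":0,"grip":1},{"dx":0,"dy":-0.0006,"dz":-0.004,"twist":0,"grip":1},{"dx":0,"dy":-0.0006,"dz":-0.006,"twist":0,"grip":1},{"dx":0,"dy":-0.0006,"dz":-0.008,"twist":0,"grip":1},{"dx":0,"dy":-0.0006,"dz":-0.008,"twist":0,"grip":1}]'
python3 -m crank '[{"dx":0,"dy":0,"dz":0,"twist":0,"grip":0.3},{"dx":0,"dy":0,"dz":0,"twist":0,"grip":-0.2},{"dx":0,"dy":0,"dz":0,"twist":0,"grip":-0.6},{"dx":0,"dy":0,"dz":0,"twist":0,"grip":-0.6},{"dx":0,"dy":0,"dz":0,"twist":0,"grip":-0.6}]' 40
python3 -m crank '[{"dx":0,"dy":0,"dz":0,"twist":0,"grip":-0.6},{"dx":0,"dy":0,"dz":0,"twist":0,"grip":-0.6},{"dx":0,"dy":0,"dz":0,"twist":0,"grip":-0.6},{"dx":0,"dy":0,"dz":0,"twist":0,"grip":-0.6},{"dx":0,"dy":0,"dz":0,"twist":0,"grip":-0.6}]'
python3 -m crank '[{"dx":0,"dy":0,"dz":0,"twist":0,"grip":-0.6},{"dx":0,"dy":0,"dz":0,"twist":0,"grip":-0.6},{"dx":0,"dy":0,"dz":0,"twist":0,"grip":-0.6},{"dx":0,"dy":0,"dz":0,"twist":0,"grip":-0.6},{"dx":0,"dy":0,"dz":0,"twist":0,"grip":-0.6}]'
```

```text
t: 20.12
eef_pos: [0.6271, -0.0098, -0.0083]
ee_rot: [-3.141, -0.001, 2.899]
force: [0.4, -0.6, 0.0]
width: 0.0875
gripper_force: 0.0
t: 20.53
eef_pos: [0.6275, -0.0097, -0.0075]
ee_rot: [3.142, 0.0, 2.899]
force: [-0.5, -0.2, -0.2]
width: 0.0596
gripper_force: 0.0
t: 20.95
eef_pos: [0.6274, -0.0097, -0.0076]
ee_rot: [3.142, 0.0, 2.899]
force: [0.0, 0.1, -0.1]
width: 0.0267
gripper_force: 0.0
t: 21.37
eef_pos: [0.6275, -0.0097, -0.0076]
ee_rot: [3.142, 0.0, 2.899]
force: [0.2, 0.8, 0.5]
width: 0.0233
gripper_force: 40.0
```

```bash
python3 -m crank '[{"dx":0,"dy":0,"dz":0.01,"twist":0,"grip":-0.6},{"dx":0,"dy":0,"dz":0.03,"twist":0,"grip":-0.6},{"dx":0,"dy":0,"dz":0.06,"twist":1.3,"grip":-0.6},{"dx":0,"dy":0,"dz":0.09,"twist":1.3,"grip":-0.6},{"dx":0,"dy":0,"dz":0.11,"twist":1.3,"grip":-0.6}]' 50
python3 -m crank '[{"dx":-0.01,"dy":-0.024,"dz":0,"twist":0,"grip":-0.6},{"dx":-0.0235,"dy":-0.058,"dz":0,"twist":0,"grip":-0.6},{"dx":-0.0375,"dy":-0.092,"dz":0,"twist":0,"grip":-0.6},{"dx":-0.0515,"dy":-0.127,"dz":0,"twist":0,"grip":-0.6},{"dx":-0.0655,"dy":-0.161,"dz":0,"twist":0,"grip":-0.6}]'
python3 -m crank '[{"dx":-0.0135,"dy":-0.034,"dz":0,"twist":0,"grip":-0.6},{"dx":-0.026,"dy":-0.062,"dz":0,"twist":0,"grip":-0.6},{"dx":-0.033,"dy":-0.08,"dz":0,"twist":0,"grip":-0.6},{"dx":-0.036,"dy":-0.0884,"dz":0,"twist":0,"grip":-0.6},{"dx":-0.036,"dy":-0.0884,"dz":0,"twist":0,"grip":-0.6}]' >/dev/null
python3 -m crank '[{"dx":0,"dy":0,"dz":0,"twist":0,"grip":-0.6},{"dx":0,"dy":0,"dz":0,"twist":0,"grip":-0.6},{"dx":0,"dy":0,"dz":0,"twist":0,"grip":-0.6},{"dx":0,"dy":0,"dz":0,"twist":0,"grip":-0.6},{"dx":0,"dy":0,"dz":0,"twist":0,"grip":-0.6}]' >/dev/null
python3 -m crank '[{"dx":0,"dy":0,"dz":0,"twist":0,"grip":-0.6},{"dx":0,"dy":0,"dz":0,"twist":0,"grip":-0.6},{"dx":0,"dy":0,"dz":0,"twist":0,"grip":-0.6},{"dx":0,"dy":0,"dz":0,"twist":0,"grip":-0.6},{"dx":0,"dy":0,"dz":0,"twist":0,"grip":-0.6}]'
```

```text
t: 21.78
eef_pos: [0.6282, -0.0096, 0.1057]
ee_rot: [3.141, 0.002, 2.922]
force: [1.5, -0.1, -1.6]
width: 0.0236
gripper_force: 50.0
t: 22.2
eef_pos: [0.5609, -0.1718, 0.103]
ee_rot: [3.141, 0.0, 2.922]
force: [0.8, 0.4, -1.5]
width: 0.0236
gripper_force: 50.0
t: 23.45
eef_pos: [0.5259, -0.2591, 0.1023]
ee_rot: [3.142, -0.0, 2.922]
force: [-0.3, -0.5, -1.9]
width: 0.024
gripper_force: 50.0
```

```bash
python3 -m crank '[{"dx":0,"dy":0,"dz":-0.012,"twist":0,"grip":-0.6},{"dx":0,"dy":0,"dz":-0.024,"twist":0,"grip":-0.6},{"dx":0,"dy":0,"dz":-0.036,"twist":0,"grip":-0.6},{"dx":0,"dy":0,"dz":-0.044,"twist":0,"grip":-0.6},{"dx":0,"dy":0,"dz":-0.048,"twist":0,"grip":-0.6}]'
python3 -m crank '[{"dx":0,"dy":0,"dz":0,"twist":0,"grip":-0.6},{"dx":0,"dy":0,"dz":0,"twist":0,"grip":-0.6},{"dx":0,"dy":0,"dz":0,"twist":0,"grip":-0.6},{"dx":0,"dy":0,"dz":0,"twist":0,"grip":-0.6},{"dx":0,"dy":0,"dz":0,"twist":0,"grip":-0.6}]'
python3 -m crank '[{"dx":0,"dy":0,"dz":-0.002,"twist":0,"grip":-0.6},{"dx":0,"dy":0,"dz":-0.004,"twist":0,"grip":-0.6},{"dx":0,"dy":0,"dz":-0.006,"twist":0,"grip":-0.6},{"dx":0,"dy":0,"dz":-0.008,"twist":0,"grip":-0.6},{"dx":0,"dy":0,"dz":-0.01,"twist":0,"grip":-0.6}]'
python3 -m crank '[{"dx":0,"dy":0,"dz":-0.001,"twist":0,"grip":-0.6},{"dx":0,"dy":0,"dz":-0.002,"twist":0,"grip":-0.6},{"dx":0,"dy":0,"dz":-0.003,"twist":0,"grip":-0.6},{"dx":0,"dy":0,"dz":-0.004,"twist":0,"grip":-0.6},{"dx":0,"dy":0,"dz":-0.005,"twist":0,"grip":-0.6}]'
```

```text
t: 23.87
eef_pos: [0.5253, -0.259, 0.0532]
ee_rot: [-3.142, -0.002, 2.922]
force: [-0.4, 0.0, -2.7]
width: 0.023
gripper_force: 50.0
t: 24.28
eef_pos: [0.5263, -0.2591, 0.055]
ee_rot: [3.142, 0.001, 2.922]
force: [-0.3, 0.1, -2.3]
width: 0.0238
gripper_force: 50.0
t: 24.7
eef_pos: [0.5258, -0.259, 0.044]
ee_rot: [3.142, -0.0, 2.922]
force: [-0.1, 0.3, -2.5]
width: 0.0237
gripper_force: 50.0
t: 25.12
eef_pos: [0.526, -0.2591, 0.0393]
ee_rot: [-3.142, 0.0, 2.922]
force: [-0.8, -0.8, -2.0]
width: 0.0234
gripper_force: 50.0
```

It is engaged on the dowels. I continue to contact and then press.

```bash
python3 -m crank '[{"dx":0,"dy":0,"dz":-0.001,"twist":0,"grip":-0.6},{"dx":0,"dy":0,"dz":-0.002,"twist":0,"grip":-0.6},{"dx":0,"dy":0,"dz":-0.003,"twist":0,"grip":-0.6},{"dx":0,"dy":0,"dz":-0.004,"twist":0,"grip":-0.6},{"dx":0,"dy":0,"dz":-0.005,"twist":0,"grip":-0.6}]' 60
python3 -m crank '[{"dx":0,"dy":0,"dz":-0.001,"twist":0,"grip":-0.6},{"dx":0,"dy":0,"dz":-0.002,"twist":0,"grip":-0.6},{"dx":0,"dy":0,"dz":-0.003,"twist":0,"grip":-0.6},{"dx":0,"dy":0,"dz":-0.003,"twist":0,"grip":-0.6},{"dx":0,"dy":0,"dz":-0.003,"twist":0,"grip":-0.6}]'
```

```text
t: 25.53
eef_pos: [0.5259, -0.2591, 0.0343]
ee_rot: [-3.142, -0.0, 2.922]
force: [-1.1, -0.6, -1.9]
width: 0.0232
gripper_force: 60.0
t: 25.95
eef_pos: [0.526, -0.2591, 0.0316]
ee_rot: [-3.142, 0.0, 2.922]
force: [-2.5, 0.6, 2.8]
width: 0.0236
gripper_force: 60.0
```

```bash
python3 -m crank '[{"dx":0,"dy":0,"dz":-0.001,"twist":0,"grip":-0.6},{"dx":0,"dy":0,"dz":-0.002,"twist":0,"grip":-0.6},{"dx":0,"dy":0,"dz":-0.003,"twist":0,"grip":-0.6},{"dx":0,"dy":0,"dz":-0.003,"twist":0,"grip":-0.6},{"dx":0,"dy":0,"dz":-0.003,"twist":0,"grip":-0.6}]'
python3 -m crank '[{"dx":0,"dy":0,"dz":-0.0005,"twist":0,"grip":-0.6},{"dx":0,"dy":0,"dz":-0.001,"twist":0,"grip":-0.6},{"dx":0,"dy":0,"dz":-0.001,"twist":0,"grip":-0.6},{"dx":0,"dy":0,"dz":-0.001,"twist":0,"grip":-0.6},{"dx":0,"dy":0,"dz":-0.001,"twist":0,"grip":-0.6}]'
```

```text
t: 26.37
eef_pos: [0.5261, -0.2591, 0.0286]
ee_rot: [-3.142, 0.0, 2.922]
force: [-1.7, 2.1, 5.8]
width: 0.0238
gripper_force: 60.0
t: 26.78
eef_pos: [0.526, -0.2591, 0.0277]
ee_rot: [-3.142, 0.0, 2.922]
force: [-3.3, 2.0, 7.3]
width: 0.0237
gripper_force: 60.0
```

```bash
python3 -m crank '[{"dx":0,"dy":0,"dz":-0.0005,"twist":0,"grip":-0.6},{"dx":0,"dy":0,"dz":-0.0005,"twist":0,"grip":-0.6},{"dx":0,"dy":0,"dz":-0.0005,"twist":0,"grip":-0.6},{"dx":0,"dy":0,"dz":-0.0005,"twist":0,"grip":-0.6},{"dx":0,"dy":0,"dz":-0.0005,"twist":0,"grip":-0.6}]'
python3 -m crank '[{"dx":0,"dy":0,"dz":-0.0005,"twist":0,"grip":-0.6},{"dx":0,"dy":0,"dz":-0.0005,"twist":0,"grip":-0.6},{"dx":0,"dy":0,"dz":-0.0005,"twist":0,"grip":-0.6},{"dx":0,"dy":0,"dz":-0.0005,"twist":0,"grip":-0.6},{"dx":0,"dy":0,"dz":-0.0005,"twist":0,"grip":-0.6}]'
```

```text
t: 27.2
eef_pos: [0.526, -0.2591, 0.0274]
ee_rot: [-3.141, 0.0, 2.922]
force: [-3.1, 2.8, 8.6]
width: 0.0235
gripper_force: 60.0
t: 27.62
eef_pos: [0.526, -0.2591, 0.0273]
ee_rot: [-3.141, 0.0, 2.922]
force: [-4.2, 2.8, 12.4]
width: 0.0236
gripper_force: 60.0
```

```bash
python3 -m crank '[{"dx":-0.0003,"dy":0.0002,"dz":-0.0005,"twist":0,"grip":-0.6},{"dx":-0.0003,"dy":0.0002,"dz":-0.0005,"twist":0,"grip":-0.6},{"dx":-0.0003,"dy":0.0002,"dz":-0.0005,"twist":0,"grip":-0.6},{"dx":-0.0003,"dy":0.0002,"dz":-0.0005,"twist":0,"grip":-0.6},{"dx":-0.0003,"dy":0.0002,"dz":-0.0005,"twist":0,"grip":-0.6}]'
python3 -m crank '[{"dx":0,"dy":0,"dz":0,"twist":0,"grip":-0.6},{"dx":0,"dy":0,"dz":0,"twist":0,"grip":-0.6},{"dx":0,"dy":0,"dz":0,"twist":0,"grip":-0.6},{"dx":0,"dy":0,"dz":0,"twist":0,"grip":-0.6},{"dx":0,"dy":0,"dz":0,"twist":0,"grip":-0.6}]'
python3 - <<'E'
from h import *
s,im=snap('scene','s8.png'); g=w2px('scene',[[.526,-.259,.045]])[0].astype(int);print(g)
x0,y0=g[0]-50,g[1]-38
cv2.imwrite('pics/c8.png',cv2.resize(im[y0:y0+75,x0:x0+100,::-1],(800,600),interpolation=cv2.INTER_CUBIC))
E
```

```text
t: 28.03
eef_pos: [0.526, -0.2591, 0.0273]
ee_rot: [-3.141, 0.001, 2.922]
force: [-5.0, 3.0, 14.8]
width: 0.0235
gripper_force: 60.0
t: 28.45
eef_pos: [0.526, -0.2591, 0.0273]
ee_rot: [-3.141, 0.001, 2.922]
force: [-4.6, 3.7, 15.5]
width: 0.0236
gripper_force: 60.0
[192 165]
```

View pics/c8.png

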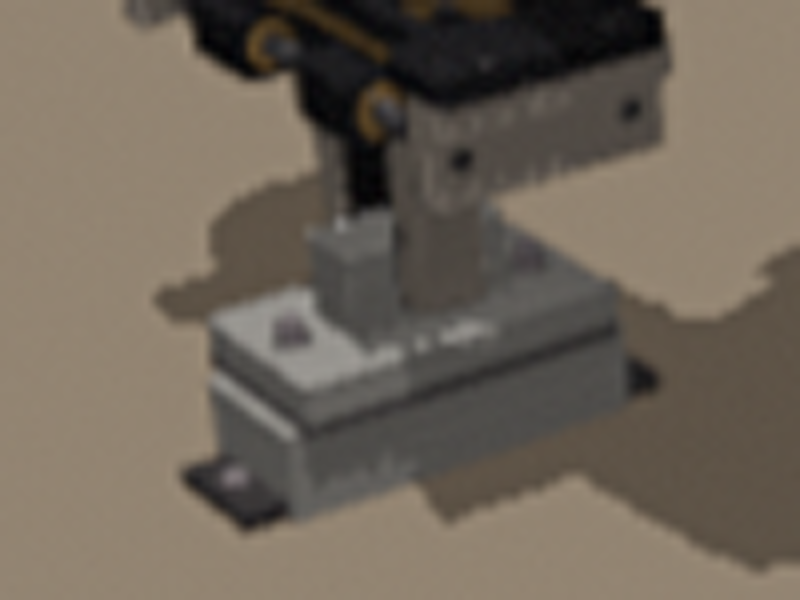

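The stack is closed: plate, dark sheet and block touch along the seam from (300,435) to (615,330), and the dowels show through at (290,330) and (530,255). Height stays at its stop (27.3 mm) while the push rose to 15 N, so I hand it in.

```bash
python3 -c "
from station import arm
print(arm.job_done())"
```

```text
the job is handed in; nothing more can be done
None
```

The sheet lies over both dowels, and the upper half is on top of it, held pressed shut at about 15 N with no gap visible in the camera; I handed the job in at about 28.5 s, with the dish, vial and tweezers untouched.

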